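# Open the dial lock and take it off the standards case

### The job

The small blue steel case on the left bench is shut with a block lock, whose brass U shackle runs through the staple of the case's hasp. Turn the black dial clockwise, notch by notch, until its red pointer has clicked into line with the green mark on the lock, pull the shackle straight out to its stop, then lift the lock up off the staple and hold it level, dial upward and shackle still out, a good hand's width (more than 10 cm) clear above the case; finish while holding it there still. Leave the other things on the bench where they stand.

Things in the scene. Friction and masses are not known exactly. Their poses are not given: they have to be found in the camera images.
- case: Fixed blue steel case, 150 (x) x 110 (y) x 50 mm high, on its lid a 4 mm steel hasp plate (112 x 66 mm, top 54 mm above the origin). Origin: centre of its underside, on the bench. Its -x end faces roughly the robot, z is up. It is to the robot's left; tall instruments stand close beside and behind the starting hand on the right, so swing away from them first, without turning the wrist there.
- lock: Loose block padlock of bright steel, 74 (x) x 50 (y) x 40 mm high without its dial, about 0.4 kg in all. Origin: centre of its underside, which rests on the hasp plate; axes along the case's; -x toward the shackle. A 10 mm slot sits over the staple, which holds it (2 mm play) while dial or shackle is worked. With the shackle in it cannot be lifted off; with it out it lifts straight up.
- dial (a joint): Angle of the black dial, rad: 0 with the red pointer at the green mark, growing as it turns anticlockwise seen from above. Starts 1 to 3 notches on the positive side: turn clockwise. Clicks into a notch every 0.524 rad (about 0.1 N m to turn over) and stays there. The shackle is free only within about 0.15 rad of 0. Range -1.8 to 2.6.
- dial_grip (a point): On the dial's axis (12 mm from the lock's origin toward +x), 57 mm above the lock's underside. Grip bar: 12 mm wide, 32 mm long, from 46 to 64 mm above the lock's underside; under it a round skirt, radius 19 mm, from 40 to 46 mm. Turns with the dial: its x axis lies along the bar, whose -x end carries the red pointer.
- shackle (a joint): How far the brass U shackle is out of the lock, m: 0 in, 0.026 at its stop (open). Slides along the lock's -x with about 3 N, has no spring, stays where it is left. With the dial not at the mark it stops after about 1 mm.
- shackle_grip (a point): Midway between the two legs of the shackle's bow, at their height (20 mm above the lock's underside), when in 56 mm from the lock's origin toward -x, 19 mm outside its face; moves with the shackle. The legs are level 7 mm brass rods, 29 mm over the outside in the lock's y; the bow shows 34 mm when in. Grip it across the legs. Axes as the lock's.
- case_seat (a point): Point on the hasp plate under the lock's origin as it sits: case x = +25 mm, y = 0, 54 mm above the bench; axes as the case's.
- bottle_clear: Bystander: clear bottle with blue cap, 68 mm wide, 135 high. Origin: centre of its underside.
- bottle_amber: Bystander: amber glass bottle with black cap, 56 mm wide, 115 high. Origin: centre of its underside.
- graduated_cylinder: Bystander: graduated cylinder on a blue foot, 56 mm wide, 143 high. Origin: centre of its underside.
- tip_box: Bystander: blue pipette tip box, 77 x 112 x 55 mm. Origin: centre of its underside.
- septa_jar: Bystander: small clear jar with a white lid, 46 mm wide, 36 high. Origin: centre of its underside.
- vial_a: Bystander: white vial with a red cap, 28 mm wide, 96 high. Origin: centre of its underside.
- staple (a point): Middle of the top edge of the steel staple that stands on the hasp plate, crosswise at case x = +16 mm: 6 mm thick in x, 44 mm wide in y, 32 mm high above the plate, with two windows through which the shackle's legs pass. Axes as the case's.
- lock_grip (a point): Where the lock can be gripped across its 50 mm width (lock's y) for lifting: 5 mm from its origin toward +x, 28 mm above its underside (12 mm below its top face). The dial then is between the fingers and rises 24 mm above the top face. Axes as the lock's.
- open_mark (a point): The green bar, 10 x 7 mm, on the lock's top face on the shackle side of the dial: the mark to which the red pointer must be turned.

How it is judged:
By the outcome, as a careful person would: the job done as asked, in the order asked, and still so for the second after the job is handed in, while the arm keeps its last pose, push and grip.
It also fails if it takes over 56 s, if anything falls off the work surface, if the arm or the gripper's body presses on something with over 40 N, if the wrist force passes 120 N, or if a joint passes its speed limit or range.

### The arm

A 6-joint arm with a two-finger parallel gripper is mounted at the origin on a cart in front of the work surface, level with it; the furniture and walls round the work are solid. World frame = base frame: x ahead of the robot, y to its left, z up, the work surface at z = 0. Lengths are in m, angles in degrees, forces in N, time in s.
With the tool pointing down it reaches from about 0.325 to 0.85 m from the base axis. Payload 15.5 kg.
Tool frame: the origin (TCP) lies at the very end of the fingers, on their centre line; the grasp point (between the pads) lies arm.grip_depth behind it (arm.grip_depth is the distance from the TCP to the grasp point, in m); z points along the fingers, y is the line along which they close (so a half turn about z gives the same grasp; the last joint's range is limited). The gripper opens to 91 mm and grips with 3 to 60 N. Pads are 32 mm wide; open, the fingers measure 118 mm over their backs; the gripper's body (76 mm by 178 mm) begins 60 mm behind the grasp point.
Start: joints at [71.419, 28.281, 77.091, -0, 74.628, -5.472], TCP at [0.142, 0.609, 0.214] pointing down, gripper open.
Joint ranges: [-166.48, 166.48], [-47.26, 123.95], [12.59, 153.08], [-70.14, 250.14], [6.76, 159.57], [-176.63, 176.63]. Speed limits (degrees/s): [108.29, 108.29, 147.25, 172.46, 172.46, 172.46].

### API

Orientations are given as a 3x3 rotation matrix whose columns are the frame's x, y, z axes.
In Python, from rig import arm gives the robot as it stands. Calls block until the motion is done:
- arm.move_to(position, orientation): joint-space move of the TCP to a pose.
- arm.move_l(position, orientation=None, feed=0.15): straight line of the TCP; orientation=None keeps the orientation; feed is the mean speed in m/s.
- arm.move_joints(angles): joint-space move.
- arm.grip(opening): finger opening in m; the grip force is fixed at half the most; returns when the fingers have stopped.
- arm.sleep(seconds).
- arm.solve_ik(position, orientation): joint angles nearest the present ones, or None.
- arm.snapshot(name): name is "side" or "top" or "wrist"; returns the picture (400x640x3 uint8, red, green, blue); there is no depth.
- arm.get_calibration(name): a dict with "intrinsics" (3x3 intrinsics, pixels), "k1" (the pictures are not rectified: a ray, as slopes to the right and down, at radius r is drawn at 1 + k1 r^2 times it, then the intrinsics apply), "cam_to_world" (4x4, takes a point from camera to world coordinates). Camera axes: x right, y down, z forward; pixel columns grow to the right and rows downward; lengths in m; the calibration is good to about 2 mm. A picture is of the moment at which its call begins: read the wrist's pose just before it. get_calibration takes no time and is no camera call; for the wrist camera it gives the pose at the moment of the call.
A pose or a line that the arm cannot do raises arm.Unreachable and nothing moves.
- arm.sign_off(): hands the job in; it is judged then, once.
Readings, each from a call of its own:
- arm.current_t(): time.
- arm.current_joint_positions(): joint angles.
- arm.current_dq(): joint speeds.
- arm.current_tau(): joint torques, N m.
- arm.current_ee_pos(): TCP position.
- arm.current_tool_rot(): TCP orientation.
- arm.current_force(): force on the tool from outside, world axes, zero at the start.
- arm.current_torque(): the same for the moment, N m.
- arm.current_width(): finger opening in m.
- arm.current_grasp_force(): force on a finger pad.
Only numpy, scipy, OpenCV 4.12 (cv2) and the standard library are available. Lean on these libraries where they do the work, as an engineer would, in place of code of your own. Each camera call takes 0.05 s, during which the arm holds its last target. There are 200 camera calls.

## Working session

There is one attempt and no reset: what is moved stays moved. The work goes in short steps, each a Python script; the robot and the scene stay as the last script left them, time stands still between calls to the robot, and variables do not carry over. Pictures are saved under pics/ and viewed, at most 10 in all, crops included, and the job is handed in when it is done.

```bash
ls; mkdir -p pics; cat > h.py <<'E'
import numpy as np, cv2
from rig import arm
def save(n,im): cv2.imwrite('pics/'+n+'.png',cv2.cvtColor(im,cv2.COLOR_RGB2BGR))
def ray(c,u,v):
    K=np.array(c['intrinsics']);T=np.array(c['cam_to_world'])
    d=np.linalg.inv(K)@[u,v,1];s=d[:2].copy()
    for _ in range(20): s=d[:2]/(1+c['k1']*(s@s))
    return T[:3,3],T[:3,:3]@np.r_[s,1]
def onz(c,u,v,z):
    o,d=ray(c,u,v);return o+d*(z-o[2])/d[2]
def proj(c,p):
    K=np.array(c['intrinsics']);T=np.array(c['cam_to_world'])
    q=T[:3,:3].T@(np.array(p)-T[:3,3]);s=q[:2]/q[2];s=s*(1+c['k1']*(s@s))
    return (K@np.r_[s,1])[:2]
def down(yaw): # tool pointing down, tool y axis along world yaw (deg)
    a=np.radians(yaw);y=np.array([np.cos(a),np.sin(a),0]);z=np.array([0,0,-1.])
    return np.c_[np.cross(y,z),y,z]
E
python3 - <<'E'
from h import *
np.set_printoptions(precision=4,suppress=True)
ims=[]
for n in('side','top'):
    im=arm.snapshot(n);save(n+'0',im);c=arm.get_calibration(n);print(n,c['k1'],np.array(c['cam_to_world']))
    print(np.array(c['intrinsics']))
print(arm.grip_depth,arm.current_tool_rot(),arm.current_t(),arm.current_force())
E
```

```text
pics
side -0.007115198321072696 [[ 0.97   -0.1343  0.2026  0.3057]
 [-0.2422 -0.6043  0.7591 -0.2466]
 [ 0.0205 -0.7854 -0.6187  0.6194]
 [ 0.      0.      0.      1.    ]]
[[377.0717   0.     317.9047]
 [  0.     377.0717 199.9161]
 [  0.       0.       1.    ]]
top -0.007044045004833293 [[ 0.0537 -0.9761  0.2106  0.3031]
 [-0.9985 -0.0534  0.0071  0.4167]
 [ 0.0044 -0.2106 -0.9776  0.9517]
 [ 0.      0.      0.      1.    ]]
[[520.1237   0.     322.3823]
 [  0.     520.1237 194.4215]
 [  0.       0.       1.    ]]
0.0188 [[-0.9739  0.2268 -0.0003]
 [ 0.2268  0.9739 -0.001 ]
 [ 0.0001 -0.001  -1.    ]] 0.1 [-0.5045  0.0044  0.4699]
```

View pics/top0.png

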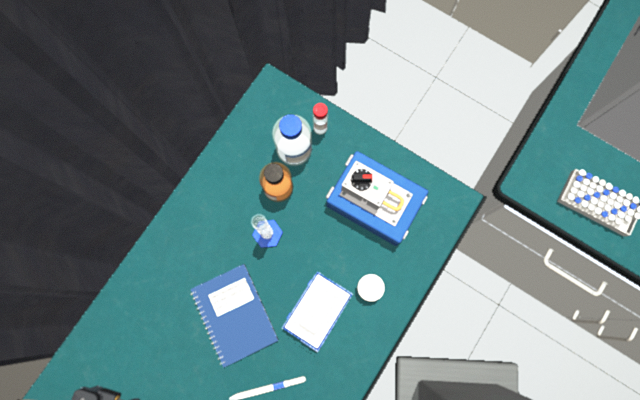

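View pics/side0.png

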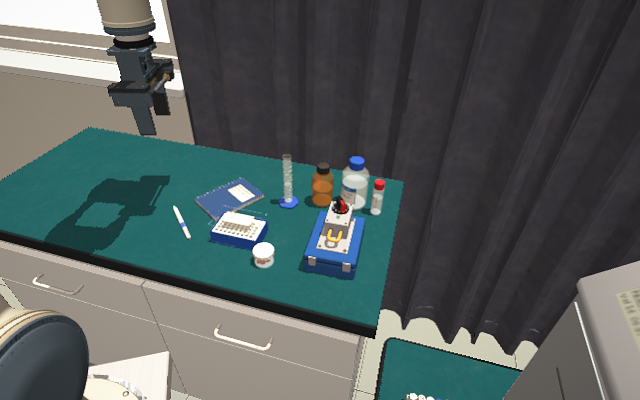

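The top view shows the case at about (377,197), with its long axis running toward the lower right and the shackle at about (395,203). The dial is at about (362,180) with its red pointer on the right. The hand is at the far lower left, and the bystanders between are under 0.143 m tall. Next I'll measure coarsely and zoom in.

```bash
python3 - <<'E'
from h import *
np.set_printoptions(precision=4,suppress=True)
c=arm.get_calibration('top')
for n,u,v,z in [('case',377,197,.05),('dial',362,180,.118),('shk',396,203,.074),('cyl',264,225,.14),('clear',291,126,.135),('vial',320,110,.096)]: print(n,onz(c,u,v,z))
im=cv2.cvtColor(cv2.imread('pics/top0.png'),cv2.COLOR_BGR2RGB)
h=cv2.cvtColor(im,cv2.COLOR_RGB2HSV)
# blue case
m=cv2.inRange(h,(105,150,80),(125,255,255)); m[:150]=0;m[:,:322]=0;m[245:]=0;m[:,435:]=0
k=np.argwhere(m)[:,::-1].astype(np.float32);r=cv2.minAreaRect(k);print(r,[onz(c,*p,.05)[:2] for p in cv2.boxPoints(r)])
save('crop0',cv2.resize(im[140:250,310:440],None,fx=5,fy=5,interpolation=cv2.INTER_CUBIC))
print(arm.get_calibration('wrist')['cam_to_world'],arm.current_ee_pos(),arm.get_calibration('wrist')['intrinsics'])
E
```

```text
case [0.4979 0.3263 0.05  ]
dial [0.5105 0.3588 0.118 ]
shk [0.484  0.2957 0.074 ]
cyl [0.4237 0.5118 0.14  ]
clear [0.5917 0.4806 0.135 ]
vial [0.6376 0.4351 0.096 ]
((376.4615478515625, 197.69232177734375), (84.5916748046875, 64.00192260742188), 29.744882583618164) [array([0.4793, 0.4196]), array([0.5846, 0.3677]), array([0.5141, 0.2342]), array([0.4121, 0.2883])]
[[ 0.2262  0.9437  0.2414  0.0746]
 [ 0.9741 -0.2187 -0.0579  0.6239]
 [-0.0018  0.2483 -0.9687  0.3838]
 [ 0.      0.      0.      1.    ]] [0.1417 0.6084 0.2134] [[293.338    0.     325.9684]
 [  0.     293.338  201.3534]
 [  0.       0.       1.    ]]
```

View pics/crop0.png

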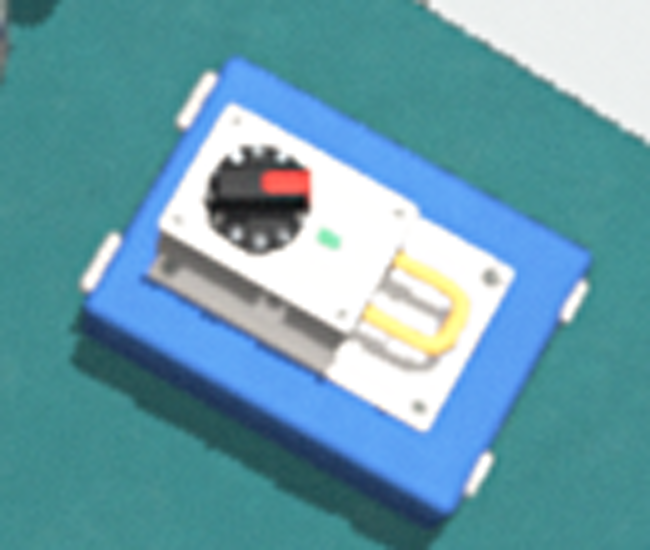

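The crop shows the red pointer end at about crop (310,185), dial axis near (258,190) and green mark at (330,238). The pointer is therefore one notch (about 30°) anticlockwise of the mark. I'll swing joint 1 only and take a wrist view.

```bash
python3 - <<'E'
from h import *
np.set_printoptions(precision=4,suppress=True)
j=np.array(arm.current_joint_positions());j[0]=35;arm.move_joints(j)
print(arm.current_ee_pos(),arm.current_t())
# align tool y with lock y, stand back along the lock's -x to see the whole lock
R=down(-27.5) if True else 0
ps=[down(-27.5),down(152.5)]
for R in ps: print(arm.solve_ik([.50,.34,.26],R))
q=[arm.solve_ik([.50,.34,.26],R) for R in ps]
R=min((p for p in zip(q,ps) if p[0] is not None),key=lambda p:abs(p[0][5]))[1]
arm.move_to([.50,.34,.26],R)
c=arm.get_calibration('wrist');im=arm.snapshot('wrist');save('w1',im);np.save('w1c.npy',c,allow_pickle=True)
print(c['cam_to_world'],c['k1'],arm.current_t())
t=arm.snapshot('top');save('top1',t)
E
```

```text
[0.4744 0.4063 0.2134] 1.55
[28.5589 24.3532 76.4137 -0.     79.2332 56.0589]
[  28.5589   24.3532   76.4137   -0.       79.2332 -123.9411]
[[ 0.8886 -0.4442 -0.1142  0.5323]
 [-0.4586 -0.8606 -0.2213  0.402 ]
 [ 0.0001  0.249  -0.9685  0.4303]
 [ 0.      0.      0.      1.    ]] -0.004738635611807659 2.6417
```

View pics/w1.png

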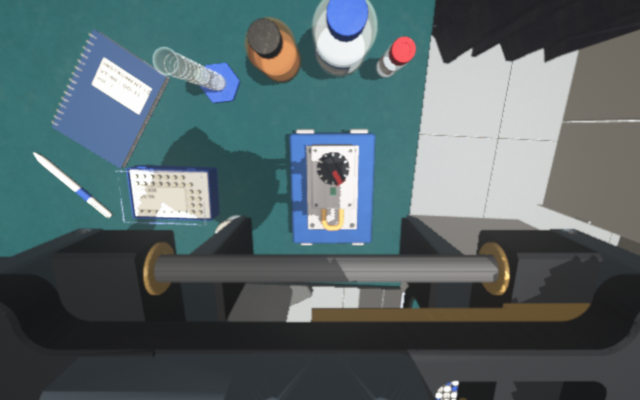

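The wrist view shows the case at about (333,187), nearly image-aligned. The dial is at (333,168) with its red pointer at (338,176), the green mark is at (333,190), and the brass bow is at (333,218). Next I'll get precise poses from colour masks in the top and wrist views.

```bash
cat > meas.py <<'E'
from h import *
np.set_printoptions(precision=4,suppress=True)
def cen(h,lo,hi,box,plane,c,name):
    m=cv2.inRange(h,lo,hi);k=np.zeros_like(m);x0,y0,x1,y1=box;k[y0:y1,x0:x1]=m[y0:y1,x0:x1]
    p=np.argwhere(k)[:,::-1].astype(np.float32)
    if len(p)<3: print(name,'none');return
    w=np.array([onz(c,u,v,plane)[:2] for u,v in p]);ctr=w.mean(0);r=cv2.minAreaRect((w*1000).astype(np.float32))
    print(name,len(p),p.mean(0),'world',ctr,'rect',np.array(r[0]),np.array(r[1]),r[2]);return ctr
def run(im,c,box):
    h=cv2.cvtColor(im,cv2.COLOR_RGB2HSV)
    cen(h,(105,150,60),(125,255,255),box,.05,c,'case')
    r=cen(h,(0,150,90),(8,255,255),box,.118,c,'red')
    g=cen(h,(60,70,60),(82,255,255),(box[0]+25,box[1]+25,box[2]-25,box[3]-25),.094,c,'green')
    cen(h,(18,110,120),(32,255,255),box,.0775,c,'brass')
    d=cen(h,(0,0,0),(179,255,45),(box[0]+12,box[1]+12,box[2]-12,box[3]-45),.112,c,'dial')
E
python3 - <<'E'
from meas import *
im=cv2.cvtColor(cv2.imread('pics/w1.png'),cv2.COLOR_BGR2RGB);run(im,np.load('w1c.npy',allow_pickle=True).item(),(285,125,382,248))
print()
im=cv2.cvtColor(cv2.imread('pics/top0.png'),cv2.COLOR_BGR2RGB);run(im,arm.get_calibration('top'),(320,150,435,246))
save('w1c',cv2.resize(cv2.cvtColor(cv2.imread('pics/w1.png'),cv2.COLOR_BGR2RGB)[125:250,280:385],None,fx=4.5,fy=4.5,interpolation=cv2.INTER_CUBIC))
E
```

```text
case 1739 [316.5848 173.7165] world [0.4925 0.3525] rect [500.8447 325.7479] [144.6928 105.4435] 62.69221496582031
red 38 [336.7895 177.0526] world [0.5183 0.3493] rect [518.2995 349.217 ] [ 3.3178 12.7046] 3.7121007442474365
green 15 [333. 191.] world [0.5058 0.3325] rect [505.7729 332.5245] [4.8131 2.35  ] 62.994049072265625
brass 62 [334.1452 220.4839] world [0.4885 0.2945] rect [488.3211 294.3884] [27.5351 16.6748] 5.924185752868652
dial none

case 2557 [378.3993 203.1408] world [0.4874 0.3235] rect [497.1316 327.4311] [148.4506 115.7809] 62.88650131225586
red 35 [367.0857 175.6572] world [0.5184 0.3506] rect [517.889  350.7755] [ 6.8174 13.2331] 1.9480465650558472
green 8 [375.25  187.125] world [0.5053 0.3342] rect [505.1202 334.2325] [5.9665 2.4533] 46.740516662597656
brass 41 [394.9512 202.561 ] world [0.4839 0.298 ] rect [485.8223 300.9015] [30.4247 22.892 ] 65.70555877685547
dial 54 [361.0741 181.037 ] world [0.5102 0.3598] rect [509.3721 359.8816] [ 5.1245 29.9507] 3.1418344974517822
```

View pics/w1c.png

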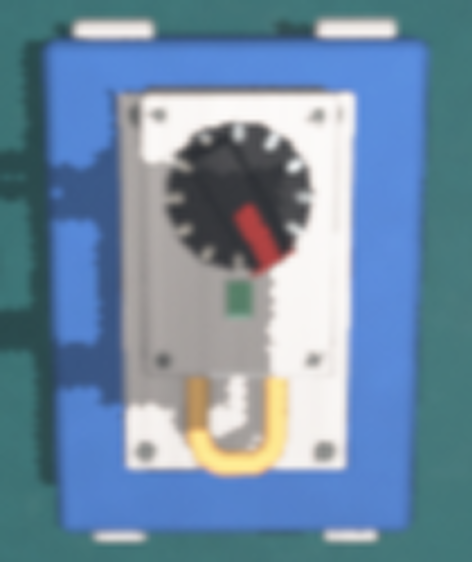

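The crop shows the case top with corners at about (47,40), (428,40), (411,528) and (62,528). The dial skirt is centred at (238,197), the pointer tip is near (272,265), and the green mark is at (238,297).

```bash
python3 - <<'E'
from meas import *
c=np.load('w1c.npy',allow_pickle=True).item()
f=lambda u,v,z:onz(c,280+(u+.5)/4.5-.5,125+(v+.5)/4.5-.5,z)[:2]
P=[f(47,40,.05),f(428,40,.05),f(411,528,.05),f(62,528,.05)]
print('case',P,np.mean(P,0)); yaw=lambda d:np.degrees(np.arctan2(d[1],d[0]))
print([np.linalg.norm(P[i]-P[i-1]) for i in range(4)],yaw(P[0]-P[3]),yaw(P[1]-P[2]),yaw(P[1]-P[0])+90,yaw(P[2]-P[3])+90)
d=f(238,197,.100);g=f(239,298,.094);r0=f(246,212,.118);r1=f(278,265,.118);b=f(237,422,.0775)
lk=[f(140,92,.094),f(354,93,.094),f(333,377,.094),f(142,377,.094)]
print('dial',d,'green',g,'red',r0,r1,yaw(r1-r0),'brass',f(198,390,.0775),f(275,390,.0775),'lock',np.mean(lk,0),[np.linalg.norm(lk[i]-lk[i-1]) for i in range(4)])
u=np.array([np.cos(np.radians(62.7)),np.sin(np.radians(62.7))])
for n,ctr in(('case',np.mean(P,0)),('lock',np.mean(lk,0)-.025*u),('dial',d-.037*u)): print(n,'-> lock origin',ctr+.025*u)
E
```

```text
case [array([0.4878, 0.4146]), array([0.5829, 0.3655]), array([0.5163, 0.2348]), array([0.4206, 0.2842])] [0.5019 0.3248]
[np.float64(0.14671323505247288), np.float64(0.10699960830175076), np.float64(0.14672580891957124), np.float64(0.10765697127671768)] 62.763966450447086 63.02066002387346 62.70362041471647 62.698080675102105
dial [0.5176 0.3573] green [0.5056 0.3329] red [0.5185 0.3557] [0.5195 0.3407] -86.0434853760937 brass [0.4822 0.3113] [0.5013 0.3015] lock [0.5134 0.3464] [np.float64(0.07423080295353235), np.float64(0.05365862302547963), np.float64(0.07407079492906138), np.float64(0.050551156258745636)]
case -> lock origin [0.5134 0.347 ]
lock -> lock origin [0.5134 0.3464]
dial -> lock origin [0.5121 0.3467]
```

```bash
cat >> h.py <<'E'
YAW=62.8; U=np.r_[np.cos(np.radians(YAW)),np.sin(np.radians(YAW)),0]; L=np.array([.513,.3465,.054])
def at(x,z): return L+x*U+[0,0,z]   # point in lock coordinates
E
python3 - <<'E'
from meas import *
arm.grip(.045)
p=at(.012,.052)  # TCP height above the plate
p[2]=.1035
arm.move_to(p+[0,0,.05],down(YAW-60)); arm.move_l(p,feed=.06)
print(arm.current_force(),arm.current_ee_pos(),p)
arm.grip(0.0);print('w',arm.current_width(),arm.current_grasp_force(),arm.current_force(),arm.current_t())
for a in (-70,-80,-90): arm.move_to(p,down(YAW+a));print(a,arm.current_torque(),arm.current_force())
print(arm.current_width())
arm.grip(.045);arm.move_l(p+[0,0,.06],feed=.1)
q=[.50,.34,.26];arm.move_to(q,down(YAW-90))
c=arm.get_calibration('wrist');im=arm.snapshot('wrist');save('w2',im);np.save('w2c.npy',c,allow_pickle=True)
run(im,c,(285,125,382,248));print(arm.current_t())
save('w2crop',cv2.resize(im[125:250,280:385],None,fx=4.5,fy=4.5,interpolation=cv2.INTER_CUBIC))
E
```

```text
[-0.4118 -0.9344 -0.1455] [0.5187 0.3573 0.1038] [0.5185 0.3572 0.1035]
w 0.011614174524160865 29.992852807044983 [-1.0201  0.5124  0.5834] 5.7
-70 [-1.2208  0.3348  0.2134] [-1.5614 -5.0547  2.077 ]
-80 [-1.1027  0.5068 -0.0335] [-3.1907 -5.0198  3.6328]
-90 [-0.5558  0.4133 -0.1089] [-1.238  -1.4194  1.9624]
0.011763149774115864
case 1323 [317.7339 171.1784] world [0.4958 0.3539] rect [499.9091 325.2366] [145.3625 105.5159] 61.78339767456055
red 45 [333.7333 177.3333] world [0.5157 0.3499] rect [515.5802 350.3182] [13.0901  3.2468] 63.26811599731445
green 17 [332.9412 190.3529] world [0.5066 0.3326] rect [506.5628 332.3968] [6.0088 2.3509] 63.12333297729492
brass 65 [333.8    219.7231] world [0.4891 0.2948] rect [487.8405 298.7495] [22.4484 23.9507] 62.81803512573242
dial none
8.5333
```

View pics/w2crop.png

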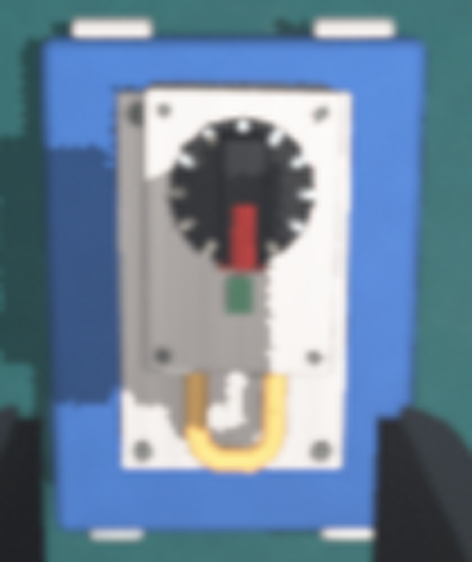

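The red pointer, at crop (243,237), is now directly in line with the green mark at (239,296). Now the shackle.

```bash
python3 - <<'E'
from meas import *
R=down(YAW-90);arm.grip(.05)
p=at(-.058,.0);p[2]=.0585
arm.move_to(p+[0,0,.09],R);arm.move_l(p+[0,0,.03],feed=.1);arm.move_l(p,feed=.04)
print(arm.current_force(),arm.current_ee_pos(),p)
arm.grip(0.0);print('w',arm.current_width(),arm.current_grasp_force(),arm.current_force(),arm.current_t())
f0=np.array(arm.current_force())
for d in list(np.arange(.004,.0241,.005))+list(np.arange(.025,.0311,.001)):
    arm.move_l(p-d*U,feed=.04);f=(np.array(arm.current_force())-f0)@U
    print(d,round(f,2),round((np.array(arm.current_ee_pos())-p)@-U,4))
    if d>.02 and f>10: break
    if f>25: break
print(arm.current_width(),arm.current_t())
t=arm.snapshot('top');save('top3',cv2.resize(t[140:250,310:440],None,fx=5,fy=5,interpolation=cv2.INTER_CUBIC))
E
```

```text
[-0.1619  0.3372  0.2787] [0.4866 0.295  0.0587] [0.4865 0.2949 0.0585]
w 0.027692178200510273 30.0008312612772 [0.1602 1.0685 1.487 ] 11.5167
0.004 -3.15 0.0043
0.009000000000000001 -3.81 0.0095
0.014000000000000002 -3.11 0.0145
0.019000000000000003 -3.46 0.0194
0.024000000000000004 -3.41 0.0245
0.025 -0.71 0.025
0.026000000000000002 1.59 0.0259
0.027000000000000003 0.72 0.027
0.028000000000000004 0.25 0.0281
0.029000000000000005 2.65 0.0288
0.030000000000000006 9.26 0.0289
0.031000000000000007 15.81 0.029
0.02784072068293794 14.6167
```

The pull met the stop after about 29 mm, which is 26 mm of travel plus the lock's play. I'll release and check.

```bash
python3 - <<'E'
from meas import *
R=down(YAW-90)
arm.grip(.05);e=np.array(arm.current_ee_pos());arm.move_l(e+[0,0,.09],feed=.12)
q=[.50,.34,.26];arm.grip(.09);arm.move_to(q,R)
c=arm.get_calibration('wrist');im=arm.snapshot('wrist')
run(im,c,(285,125,382,248));print(arm.current_t())
save('w3crop',cv2.resize(im[125:250,280:385],None,fx=4.5,fy=4.5,interpolation=cv2.INTER_CUBIC))
E
```

```text
case 1520 [317.0381 163.0743] world [0.5001 0.3646] rect [501.0858 325.4138] [144.7471 105.8684] 62.85712814331055
red 34 [333.9706 179.5294] world [0.5147 0.3479] rect [514.7193 347.8727] [12.0403  2.1686] 63.207984924316406
green 22 [333.5    192.2727] world [0.506  0.3305] rect [505.8848 330.2116] [6.0323 3.5301] 63.15974044799805
brass 194 [332.8505 234.299 ] world [0.4791 0.2781] rect [482.5094 284.0835] [48.5162 25.817 ] 62.85273361206055
dial none
17.5083
```

View pics/w3crop.png

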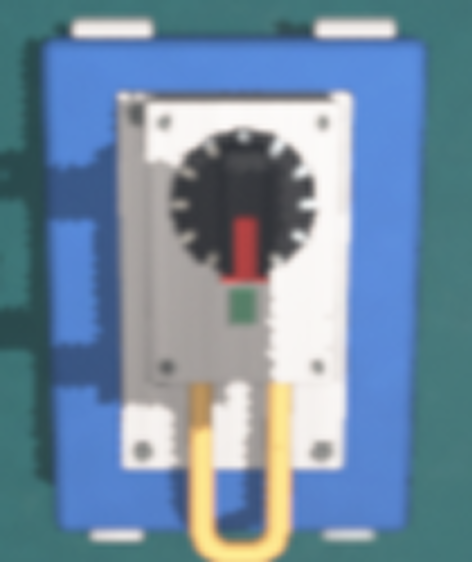

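The shackle is fully out, with the bow end at crop (240,555), and the dial still sits on the mark. The lock has shifted about 2 mm toward -x. Next I'll grip it and lift.

```bash
python3 - <<'E'
from meas import *
R=down(YAW-90)
p=at(.003,0);p[2]=.0635
arm.move_to(p+[0,0,.1],R);arm.move_l(p+[0,0,.05],feed=.1);arm.move_l(p,feed=.05)
print(arm.current_force(),arm.current_ee_pos(),p)
arm.grip(0.0);print('w',arm.current_width(),arm.current_grasp_force(),arm.current_force(),arm.current_t())
arm.move_l(p+.001*U,feed=.02);print(arm.current_force())
for dz in(.004,.015,.03,.045):
    arm.move_l(p+.001*U+[0,0,dz],feed=.04);print(dz,arm.current_force(),arm.current_width())
    if np.linalg.norm(arm.current_force())>30: print('stop');break
else:
    arm.move_l(p+.001*U+[0,0,.165],feed=.08);arm.sleep(.5)
print(arm.current_force(),arm.current_torque(),arm.current_width(),arm.current_ee_pos(),arm.current_t())
s=arm.snapshot('side');t=arm.snapshot('top')
save('end',np.hstack([cv2.resize(s[100:290,270:420],(394,500)),cv2.resize(t[90:260,300:440],(400,500))]))
E
```

```text
[-0.6564 -0.4441 -0.677 ] [0.5146 0.3493 0.0638] [0.5144 0.3492 0.0635]
w 0.049916408386198534 29.996661096811295 [-0.6741 -0.0628  0.0989] 20.475
[-1.7379 -3.8872  4.1829]
0.004 [-0.026   0.0439 -4.611 ] 0.04987357259243304
0.015 [-0.5237 -0.316  -5.3545] 0.04976056509873613
0.03 [-0.4459  0.1821 -4.6843] 0.05004728102477638
0.045 [ 0.3695  1.4541 -5.63  ] 0.04955607385252263
[ 0.247   0.3588 -4.6686] [-0.0919  0.1368 -0.0481] 0.049789793390379165 [0.5148 0.3501 0.2285] 24.6
```

View pics/end.png

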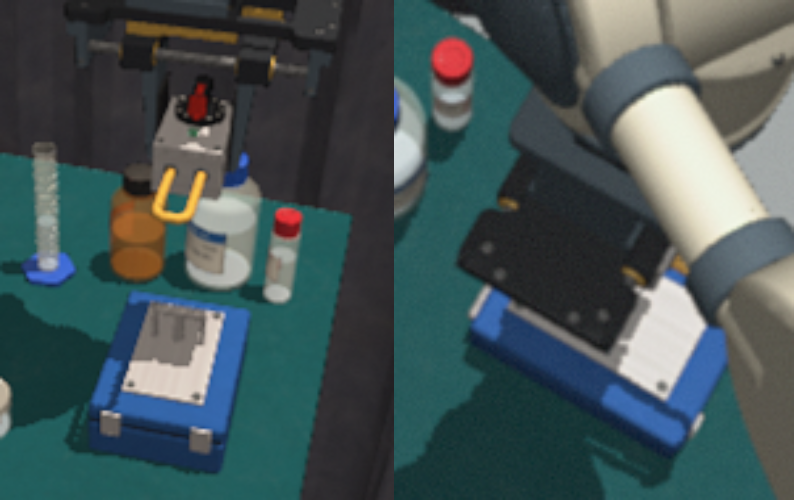

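The lock hangs level in the fingers at about (195,150), high above the case, with the dial up and the shackle out. The bystanders have not moved.

```bash
python3 -c "
from rig import arm
arm.sleep(.3);print(max(map(abs,arm.current_dq())),arm.current_width());print(arm.sign_off())"
```

```text
0.08946032367243416 0.05041866606903778
the job is handed in; nothing more can be done
None
```

The job is handed in at about 25 s of the 56 s allowed: dial turned one notch clockwise to the mark, shackle pulled out to its stop, and the lock held still and level, dial up, about 16 cm above the hasp plate, with the other things left where they stood.

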